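# Sort the repair leftovers into their bins

### The job

Sort the handful left on the bench after a repair: lay the L-shaped and the T-shaped steel plate each flat in the bin whose rear ledge carries a fixed sample of the same shape, and lay the tweezers flat in the long tray, lengthwise. Stand the eye loupe wholly on the round cork rest, keeping it upright throughout. The cross-shaped plate matches neither sample: leave it where it lies.

Things in the scene. Friction and masses are not known exactly. Their poses are not given: they have to be found in the camera images.
- elbow_plate: Loose L-shaped dark steel plate, 56x56 mm outline, 8 mm thick, about 60 g, lying flat on the desk at any yaw. Both limbs 16 mm wide. Origin: centre of the 56x56 outline, on the underside; z up. One limb runs along y, centred on x = -20 mm (y from -28 to +28 mm); the other along x, centred on y = -20 mm (x from -28 to +28 mm). A good grasp is across the first limb at (-20, +2) mm, fingers closing along x. The centre of mass is near (-8, -8) mm.
- tee_plate: Loose T-shaped dark steel plate, 56x56 mm outline, 8 mm thick, about 60 g, lying flat on the desk at any yaw. Origin: centre of the outline, on the underside; z up. The bar, 16 mm wide, runs along x, centred on y = +20 mm (x from -28 to +28 mm); the stem, 16 mm wide, runs along y at x = 0 from the bar to y = -28 mm. A good grasp is across the stem at (0, -3) mm, fingers closing along x. The centre of mass is near (0, +8) mm.
- cross_plate: Loose plus-shaped dark steel plate, 56x56 mm, 8 mm thick, limbs 16 mm wide, lying flat on the desk. It has no bin and must stay where it lies. Origin: centre of the underside.
- tweezers: Slim grey bent-tip tweezers lying flat on the desk, 118 mm long (along their y), 13 mm wide (along x), 8 mm high, about 25 g. Origin: middle of the underside. Grasp across the middle, fingers closing along their x.
- loupe: Small black eye loupe, a round hollow tube standing upright on its wide rim, 33 mm across at the bottom, narrowing a little upward, 28 mm tall, about 40 g. Origin: centre of the underside; z up. Grasp it across the body, in any direction.
- elbow_bin: Fixed grey open bin with an L-shaped steel sample plate fixed on the ledge behind it. Origin: centre of the bin's underside (at desk height, also where the bin stands on the 6 mm blue mat); x points to the rear ledge. Inner floor 92 mm (x) by 108 mm (y), at 14 mm above the origin; walls 3 mm thick, tops at 30 mm. The ledge, 26 mm high, spans x = 49 to 109 mm; the sample on it is centred on x = 79 mm, top at 34 mm.
- tee_bin: Fixed grey open bin, the same as elbow_bin in every size and frame, but with a T-shaped steel sample plate fixed on its rear ledge.
- tool_tray: Fixed long grey open tray without ledge or sample. Origin: centre of its underside (at desk height). Inner floor 84 mm (x) by 136 mm (y, its length), at 14 mm above the origin; walls 3 mm thick, tops at 26 mm.
- loupe_rest: Fixed round cork disc lying on the desk, 64 mm across, 4 mm thick. Origin: centre of its underside.

How it is judged:
By the outcome, as a careful person would: the job done as asked, in the order asked, and still so for the second after the job is handed in, with the robot touching nothing.
It also fails if it takes over 112 s, if anything falls off the work surface, if the arm or the gripper's body presses on something with over 40 N, if the wrist force passes 120 N, or if a joint passes its speed limit or range.

### The arm

A 6-joint arm with a two-finger parallel gripper is mounted at the origin on a cart in front of the work surface, level with it; the furniture and walls round the work are solid. World frame = base frame: x ahead of the robot, y to its left, z up, the work surface at z = 0. Lengths are in m, angles in rad, forces in N, time in s.
With the tool pointing down it reaches from about 0.35 to 1 m from the base axis. Payload 7.1 kg.
Tool frame: the origin (TCP) lies between the finger pads; the fingertips stand 22 mm ahead of it and the grasp point (between the pads) lies 3 mm ahead of it; z points along the fingers, y is the line along which they close (so a half turn about z gives the same grasp; the last joint's range is limited). The gripper opens to 85 mm and grips with 20 to 120 N. Pads are 22 mm wide; open, the fingers measure 114 mm over their backs; the gripper's body (76 mm by 85 mm) begins 54 mm behind the grasp point. The pads swing forward as they close: fully open they stand 13 mm farther back than shut.
Start: joints at [1.11, 0.423, 1.63, -0, 1.089, -0.019], TCP at [0.267, 0.565, 0.253] pointing down, gripper open.
Joint ranges: [-3, 3], [-0.9, 2.11], [0.09, 2.58], [-1.31, 4.45], [0.11, 2.69], [-2.54, 2.54]. Speed limits (rad/s): [2.39, 2.39, 3.01, 3.14, 3.14, 3.14].

### API

Orientations are given as a rotation vector (axis times angle).
In Python, from rig import manip gives the robot as it stands. The module is installed in compiled form; this text tells all that it offers. Calls block until the motion is done:
- manip.move_to(position, orientation): joint-space move of the TCP to a pose.
- manip.servo_line(position, orientation=None, rate=0.15): straight line of the TCP; orientation=None keeps the orientation; rate is the mean speed in m/s.
- manip.set_joints(angles): joint-space move.
- manip.command_gripper(opening, f_grip=None): finger opening in m; f_grip is the grip in N (None keeps the last); returns when the fingers have stopped.
- manip.hold(seconds).
- manip.solve_ik(position, orientation): joint angles nearest the present ones, or None.
- manip.camera(name): name is "side" or "top"; returns a dict with "image" (384x512x3 uint8, red, green, blue), "fx", "fy", "cx", "cy" (pixels), "cam_to_world" (4x4, takes a point from camera to world coordinates). Camera axes: x right, y down, z forward; pixel columns grow to the right and rows downward; lengths in m; the calibration is good to about 2 mm. A picture is of the moment at which its call begins. There is no depth.
A pose or a line that the arm cannot do raises manip.IKError and nothing moves.
- manip.sign_off(): hands the job in; it is judged then, once.
Readings, each from a call of its own:
- manip.get_time(): time.
- manip.get_joint_positions(): joint angles.
- manip.get_joint_vel(): joint speeds.
- manip.get_tau(): joint torques, N m.
- manip.get_position(): TCP position.
- manip.get_ee_rot(): TCP orientation.
- manip.get_contact_force(): force on the tool from outside, world axes, zero at the start.
- manip.get_torque(): the same for the moment, N m.
- manip.get_width(): finger opening in m.
- manip.get_grip_force(): force on a finger pad.
Only numpy, scipy, OpenCV 4.12 (cv2) and the standard library are available. Lean on these libraries where they do the work, as an engineer would, in place of code of your own. Each camera call takes 0.05 s, during which the arm holds its last target. There are 200 camera calls.

## Working session

There is one attempt and no reset: what is moved stays moved. The work goes in short steps, each a Python script; the robot and the scene stay as the last script left them, time stands still between calls to the robot, and variables do not carry over. Pictures are saved under pics/ and viewed, at most 14 in all, crops included, and the job is handed in when it is done.

```bash
mkdir -p pics; python3 - <<'E'
from rig import manip
import cv2,numpy as np
for n in("top","side"):
    c=manip.camera(n);np.savez(f"pics/{n}0.npz",**c)
    cv2.imwrite(f"pics/{n}0.png",cv2.resize(c["image"][:,:,::-1],(800,600),interpolation=cv2.INTER_CUBIC))
    print(n,c["fx"],c["fy"],c["cx"],c["cy"],np.round(c["cam_to_world"],4).tolist())
print(manip.get_time(),manip.get_ee_rot())
E
```

```text
top 480.1998244633004 480.1998244633004 258.7113466859887 193.17571067518153 [[-0.0247, -0.9858, 0.166, 0.3123], [-0.9996, 0.0268, 0.0101, -0.042], [-0.0144, -0.1657, -0.9861, 1.2123], [0.0, 0.0, 0.0, 1.0]]
side 464.6626794543824 464.6626794543824 257.1823858271638 192.76803059863352 [[0.9688, -0.1239, 0.2146, 0.2339], [-0.2475, -0.4413, 0.8625, -1.1436], [-0.0121, -0.8887, -0.4582, 0.6073], [0.0, 0.0, 0.0, 1.0]]
0.1 [-6.88357332e-01 -3.06492633e+00  2.05983112e-03]
```

View pics/top0.png

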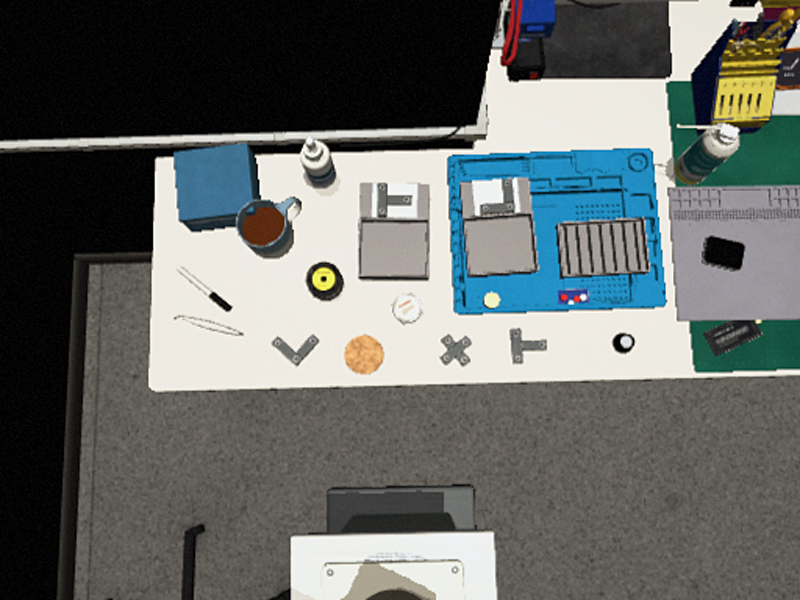

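View pics/side0.png

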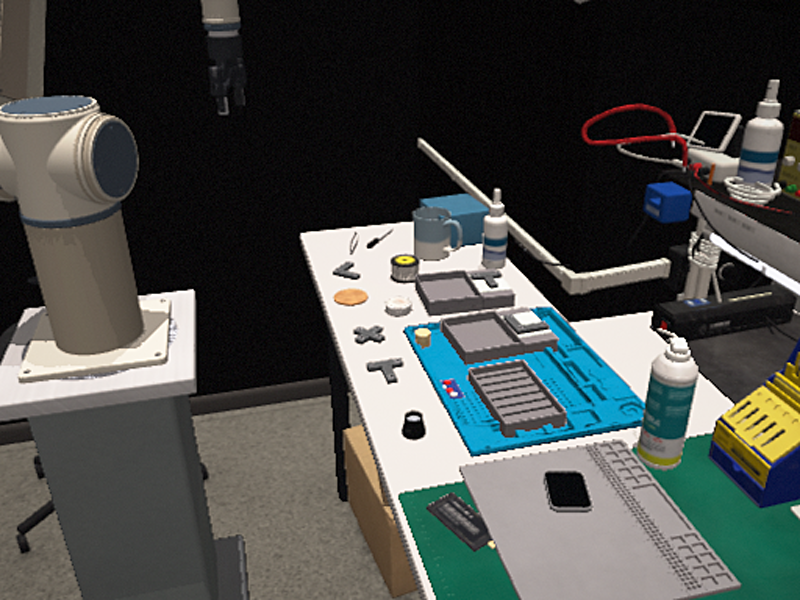

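The top view (800×600) shows the L at (296,348), cork at (364,354), cross at (456,349), T at (528,345) and loupe at (623,343). The bins are at (394,248) and (500,245), the ribbed tray at (603,247), and the tweezers look to be at (208,325). I'll crop the samples and tweezers to confirm, and run the masks.

```bash
cat > h.py <<'E'
import cv2,numpy as np
def ray(c,uv,z):
    uv=np.atleast_2d(uv).astype(float); T=c["cam_to_world"]
    d=np.c_[(uv[:,0]-c["cx"])/c["fx"],(uv[:,1]-c["cy"])/c["fy"],np.ones(len(uv))]@T[:3,:3].T
    return T[:3,3]+d*((z-T[2,3])/d[:,2])[:,None]
def blob(mask,roi):
    """largest contour of mask in roi (u0,v0,u1,v1)"""
    m=np.zeros_like(mask); u0,v0,u1,v1=roi; m[v0:v1,u0:u1]=mask[v0:v1,u0:u1]
    cs,_=cv2.findContours(m,cv2.RETR_EXTERNAL,cv2.CHAIN_APPROX_NONE)
    return max(cs,key=cv2.contourArea)[:,0,:]
def rect(c,cnt,z):
    p=(ray(c,cnt,z)[:,:2]*1000).astype(np.float32)
    r=cv2.minAreaRect(p); M=cv2.moments(p.reshape(-1,1,2))
    return r,np.array([M["m10"],M["m01"]])/M["m00"]
E
python3 - <<'E'
from h import *
c=dict(np.load("pics/top0.npz")); im=c["image"]; g=im.max(2); 
sc=lambda *r:[int(x*.64) for x in r]
dark=(g<150).astype(np.uint8)
def P(n,m,roi,z):
    k=blob(m,sc(*roi)); r,cm=rect(c,k,z); print(n,np.round(np.array(r[0]),1),np.round(r[1],1),round(r[2],1),"centroid",np.round(cm,1))
P("L",dark,(265,325,328,375),.008);P("T",dark,(500,320,560,375),.008);P("X",dark,(430,325,485,375),.008)
P("loupe",dark,(605,325,645,365),.014)
hsv=cv2.cvtColor(im,cv2.COLOR_RGB2HSV); s=(hsv[...,1]>60).astype(np.uint8)
P("cork",s,(335,325,390,385),.004)
nb=((hsv[...,1]<70)&(g<175)).astype(np.uint8)
P("binT",nb,(350,222,440,290),.03);P("binL",nb,(458,218,545,285),.03);P("tray",nb,(548,205,660,285),.026)
bg=np.median(g[205:225,105:140]);print("desk",bg)
P("tweez",(g<bg-18).astype(np.uint8),(165,310,250,345),.005)
A=cv2.resize(im[110:190,215:430],None,fx=3.7,fy=3.7,interpolation=cv2.INTER_CUBIC)
B=cv2.resize(im[165:240,100:225],None,fx=3.7,fy=3.7,interpolation=cv2.INTER_CUBIC)
B=np.pad(B,((0,0),(0,A.shape[1]-B.shape[1]),(0,0)))
cv2.imwrite("pics/crop1.png",np.vstack([A,B])[:,:,::-1])
E
```

```text
L [454.6 148.3] [55.7 54.4] 47.6 centroid [443.  147.4]
T [ 438.5 -227.1] [55.2 55.6] 87.2 centroid [ 439.4 -218.6]
X [ 435.6 -109.1] [48. 46.] 83.3 centroid [ 435.3 -109.3]
loupe [ 439.1 -377.2] [32.3 30.6] 86.0 centroid [ 439.3 -377.1]
cork [431.8  39.2] [61.1 62.3] 43.7 centroid [432.2  39. ]
binT [595.8 -13.5] [114.4  95.9] 88.4 centroid [596.2 -14.5]
binL [ 601.4 -186.4] [ 96.4 114.7] 1.2 centroid [ 601.1 -186. ]
tray [ 594.5 -352.7] [ 93.6 141.6] 1.1 centroid [ 593.9 -352.7]
desk 238.0
tweez [486.7 290.7] [117.   14.8] 71.7 centroid [482.9 280.6]
```

View pics/crop1.png

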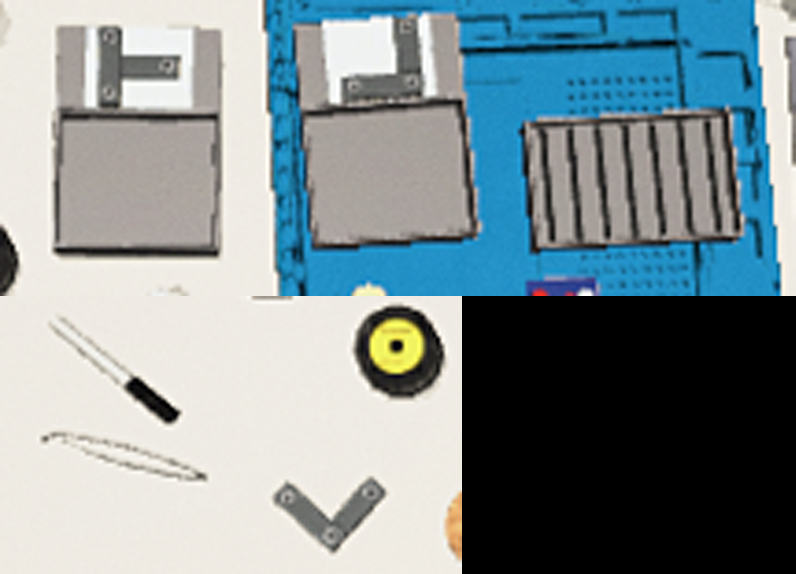

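The T sample is on the left bin's ledge and the L sample on the right one. The tweezers are the thin bent outline at crop (125,457), and the knife with the black handle above it stays put. Moving on to the L.

```bash
cat > act.py <<'E'
from rig import manip
import numpy as np
from scipy.spatial.transform import Rotation as R
def ori(deg,pos):
    best=None
    q0=np.array(manip.get_joint_positions())
    for a in (deg,deg+180):
        a=np.radians(a); y=np.array([np.cos(a),np.sin(a),0]); z=np.array([0,0,-1.]); x=np.cross(y,z)
        rv=R.from_matrix(np.c_[x,y,z]).as_rotvec(); q=manip.solve_ik(pos,rv)
        if q is not None:
            d=np.abs(np.array(q)-q0).max()
            if best is None or d<best[0]: best=(d,rv)
    return best[1]
def pick(xy,deg,z,op,f,hi=.11):
    p=[xy[0]/1000,xy[1]/1000,hi]; rv=ori(deg,p)
    manip.move_to(p,rv); manip.command_gripper(op,f)
    p[2]=z; manip.servo_line(p,rate=.12); manip.command_gripper(0.0,f)
    print("w",manip.get_width(),"F",manip.get_grip_force(),"t",manip.get_time(),flush=True)
    p[2]=hi; manip.servo_line(p,rate=.15)
    print("lifted w",manip.get_width())
def carry(xy,deg,hi=.11):
    p=[xy[0]/1000,xy[1]/1000,hi]; manip.move_to(p,ori(deg,p)); print("t",manip.get_time())
def place(z,op,hi=.12):
    p=list(manip.get_position()); p[2]=z; manip.servo_line(p,rate=.1)
    print("f",np.round(manip.get_contact_force(),1)); manip.command_gripper(op)
    p[2]=hi; manip.servo_line(p,rate=.15); print("t",manip.get_time())
def off(o,yaw,l):
    a=np.radians(yaw); c,s=np.cos(a),np.sin(a); return [o[0]+c*l[0]-s*l[1],o[1]+s*l[0]+c*l[1]]
def snap(n):
    import cv2
    for k in("top","side"):
        c=manip.camera(k); np.savez(f"pics/{k}{n}.npz",**c)
E
python3 - <<'E'
from act import *
pick(off((454.3,147.9),-42.4,(-20,4)),-42.4,.026,.042,50)
carry(off((609,-186.2),0,(-20,4)),0)
snap(1)
import cv2;im=np.load("pics/side1.npz")["image"]
cv2.imwrite("pics/side1.png",cv2.resize(im[110:310,190:400,::-1],None,fx=2.9,fy=2.9,interpolation=cv2.INTER_CUBIC))
E
```

```text
w 0.013524966712735226 F 48.70812714099884 t 3.5083
lifted w 0.013605233116121291
t 5.625
```

View pics/side1.png

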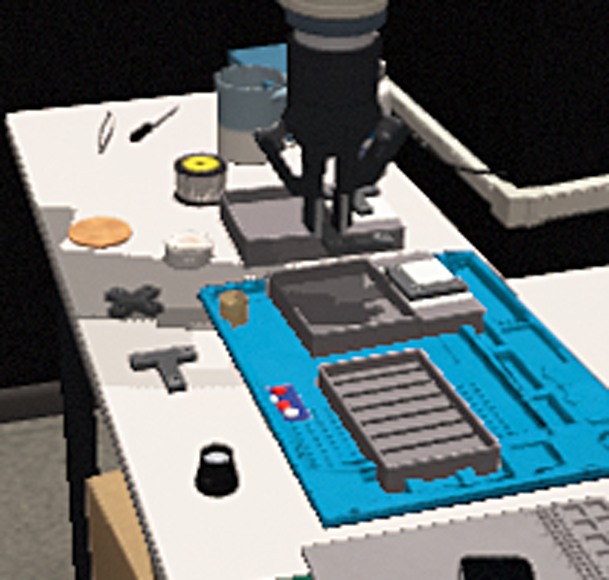

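The L is held level at crop (360,240), above the right-hand bin once height parallax is allowed for, and the original spot is empty. Placing it, then the T.

```bash
python3 - <<'E'
from act import *
place(.026+.0155,.028)
pick(off((439.0,-226.6),-2.8,(0,-5)),-2.8,.026,.042,50)
carry(off((595,-16),0,(0,-5)),0)
place(.026+.0155,.028)
manip.move_to([.44,.15,.2],ori(0,[.44,.15,.2]))
snap(2)
import cv2;im=np.load("pics/top2.npz")["image"]
cv2.imwrite("pics/top2.png",cv2.resize(im[90:260,95:435,::-1],None,fx=2.3,fy=2.3,interpolation=cv2.INTER_CUBIC))
E
```

```text
f [ 0.2 -0.1 -1.2]
t 7.525
w 0.013492470255154912 F 48.27486991882324 t 9.7167
lifted w 0.013994175857272986
t 11.45
f [ 0.5 -0.1 -1.8]
t 13.25
```

View pics/top2.png

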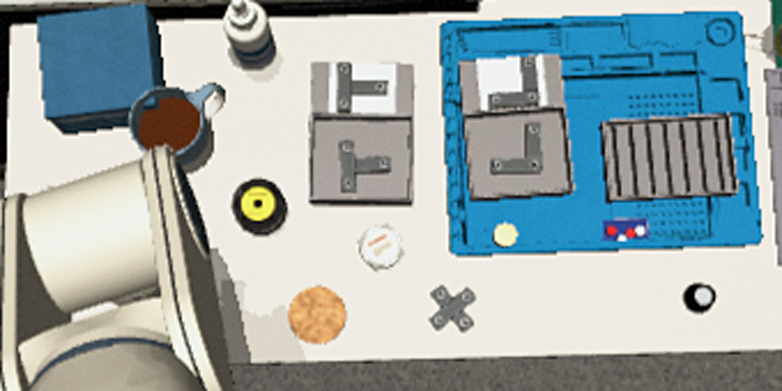

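Both plates lie flat in the matching bins: T at crop (363,165), L at (518,150). The cross is undisturbed at (452,308). Next the tweezers, lifted high to clear the mug.

```bash
python3 - <<'E'
from act import *
pick((486.7,290.7),-18.3,.0255,.028,30,hi=.2)
carry((594.3,-352.7),1.1,hi=.2)
snap(3)
import cv2;ims=[np.load(f"pics/{k}3.npz")["image"][:,:,::-1] for k in("side","top")]
a=cv2.resize(ims[0][80:300,190:400],(525,550));b=ims[1][100:250,100:240];b=cv2.resize(b,(270,289));b=np.pad(b,((0,261),(0,0),(0,0)))
cv2.imwrite("pics/c3.png",np.hstack([a,b]))
E
```

```text
w 0.01084401363613086 F 30.002148534113076 t 17.0667
lifted w 0.010882409823970877
t 20.7083
```

View pics/c3.png

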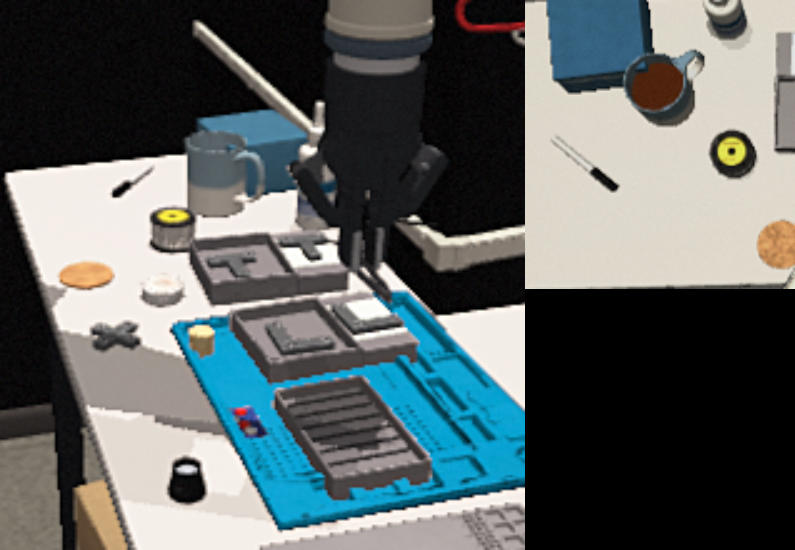

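The tweezers are gripped across the middle and level, at crop (375,270), and their old spot is clear with the knife untouched. I'll lower them, then take the loupe, carrying it in straight lines so it stays upright.

```bash
python3 - <<'E'
from act import *
place(.0255+.0155,.028)
pick((439.2,-377.1),90,.0245,.06,35,hi=.1)
manip.servo_line([.432,.039,.1],rate=.15)
print(manip.get_time())
snap(4)
import cv2;ims=[np.load(f"pics/{k}4.npz")["image"][:,:,::-1] for k in("side","top")]
a=cv2.resize(ims[0][100:300,190:400],(420,400));b=cv2.resize(ims[1][110:260,330:440],(293,400))
cv2.imwrite("pics/c4.png",np.hstack([a,b]))
E
```

```text
f [ 0.2  0.4 -0.8]
t 23.5333
w 0.0291866558833892 F 34.25030330712616 t 26.3833
lifted w 0.029444787786519433
29.9583
```

View pics/c4.png

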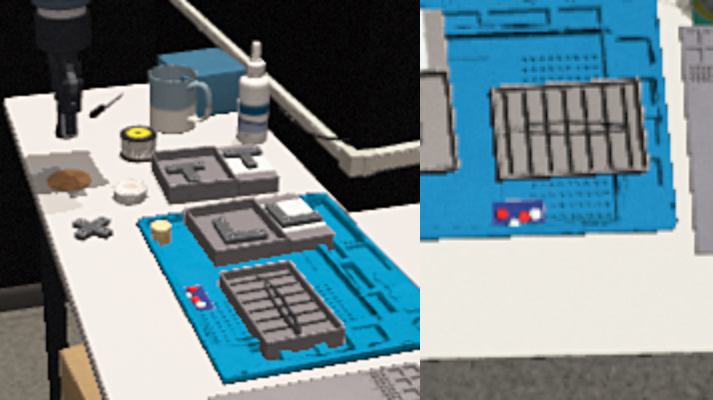

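The tweezers lie lengthwise in the tray, at right crop (565,127). The loupe is held upright at left crop (67,128). Setting it down.

```bash
python3 - <<'E'
from act import *
p=[.432,.039,.0245+.0045]
manip.servo_line(p,rate=.05); print(np.round(manip.get_contact_force(),1))
manip.command_gripper(.055); manip.hold(.2)
p[2]=.15; manip.servo_line(p,rate=.1)
manip.move_to([.40,.35,.25],ori(90,[.4,.35,.25])); manip.hold(.5)
print(manip.get_time()); snap(5)
import cv2;ims=[np.load(f"pics/{k}5.npz")["image"][:,:,::-1] for k in("side","top")]
a=cv2.resize(ims[0][130:300,200:350],(424,480));b=cv2.resize(ims[1][100:250,200:310],(352,480))
cv2.imwrite("pics/c5.png",np.hstack([a,b]))
E
```

```text
[-2.2 -0.3  6.4]
35.2917
```

View pics/c5.png

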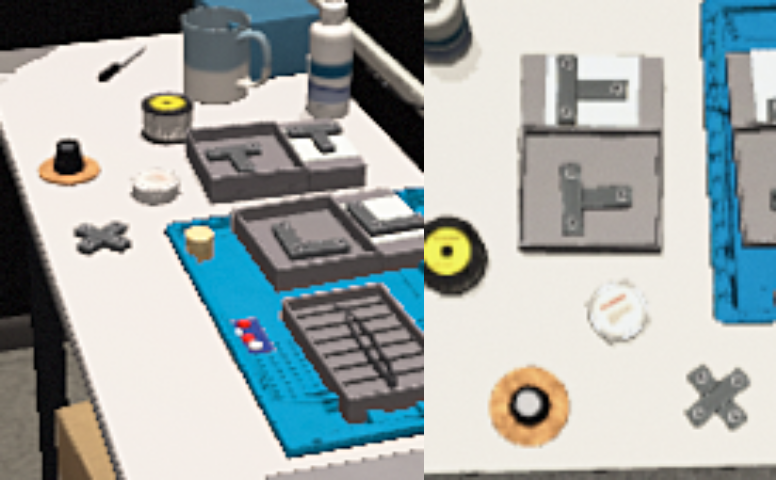

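The loupe stands upright, central on the cork (right crop 530,404), and everything else is in place.

```bash
python3 -c "
from rig import manip
print(manip.sign_off())"
```

```text
the job is handed in; nothing more can be done
None
```

The job is handed in after about 35 s of robot time: the L and T plates are flat in their matching bins, the tweezers lie lengthwise in the tray, the loupe stands upright on the cork, and I left the cross plate where it lay.

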